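# Stand up the flanged sleeve and slide it onto the spindle

## Task

Take the flanged steel sleeve off its sloping rest, stand it upright on its flange on the flat steel plate and let go of it. Then take it again from above by its top end, slide it over the upright spindle shaft between the two cheek plates, flange down, and lower it gently, without letting it drop, until the flange sits fully home on the shoulder; let go and leave it there. Leave the oil bottle, the battery pack, the tool pot and the loose collar where they are.

Things in the scene. Friction and masses are not known exactly. Their poses are not given: they have to be found in the camera images.
- sleeve: Loose bright steel sleeve, 0.4 to 0.65 kg, 90 mm long: at its foot a round flange, 60 mm in diameter, 8 mm thick; the rest a plain tube 36 mm in outer diameter. Bore 24 mm, right through. Origin: centre of the flange's outer face (the foot); z along the axis, flange to plain end.
- sleeve_end (a point): Centre of the sleeve's plain end, 90 mm along its z from the foot. At the start the sleeve lies on the rest with this end raised 30 degrees above level and nearer the robot, the flange on the far side; its z axis then points back towards the robot's side, within 40 degrees of world -x in plan.
- rest: Fixed grey sloping rest carrying the sleeve at the start; it and the spindle swap sides of the bench between starts. Base 130 x 60 x 8 mm, origin at the centre of its underside, x towards its low (flange) end. A V trough under the tube, 19 to 81 mm from the foot, keeps within 17 mm of the rest's centre plane: fingers can pass down both sides of the tube and the trough.
- rest_stop (a point): Where the sleeve's foot lies at the start: on the rest's centre plane, 50 mm along its x, 42 mm above the bench. A low stop, 24 mm wide, which ends 12 mm below the sleeve's axis, bears on the flange's outer face; the sleeve lifts straight up freely.
- plate: Fixed flat dark steel plate 100 x 100 x 10 mm, in the middle of the bench. Origin at the centre of its underside; its top is 10 mm above the bench.
- spindle: Fixed green spindle stand: base 110 x 110 mm, 26 mm high, origin at the centre of its underside. In its middle a steel shoulder, 52 mm in diameter, top at 30 mm, and on that an upright steel shaft, 20 mm in diameter (2 mm free all round in the sleeve's bore).
- cheeks (a point): Midway between the tops of the stand's two upright cheek plates, on the shaft's axis, 130 mm above the bench. The plates stand at y = +45 and -45 mm of the spindle, 12 mm thick in y, 50 mm wide in x; inner faces 78 mm apart, open along x. Open fingers do not fit between them along y: let them open and close along the spindle's x.
- seat (a point): Centre of the shoulder's top face, at the foot of the shaft, 30 mm above the bench; the sleeve's origin comes here. x and y axes as the spindle's.
- shaft_tip (a point): Centre of the shaft's top end, 80 mm above the seat; the shaft's last 8 mm taper to 12 mm in diameter. With the sleeve home, its plain end stands 10 mm above this, 120 mm above the bench.
- oil: Bystander: loose grey oil bottle with black cap, 56 mm in diameter, 150 mm tall. Origin at the centre of its underside.
- battery: Bystander: loose black battery pack, 100 x 72 mm, 61 mm high. Origin at the centre of its underside.
- pot: Bystander: loose dark steel pot, 64 mm in diameter, 100 mm high, with three red-handled screwdrivers standing in it up to 200 mm. Origin at the centre of its underside.
- collar: Bystander: loose plain steel collar lying flat, 56 mm in outer, 36 mm in inner diameter, 18 mm high. Origin at the centre of its underside.
Things that resemble listed ones, but are neither listed nor needed, are in the scene too. Of the things that look like the spindle, take the one that is nearest to the robot's base at the start.

How it is judged:
By the outcome, as a careful person would: the job done as asked, in the order asked, and still so for the second after the job is handed in, with the robot touching nothing.
It also fails if it takes over 72 s, if anything falls off the work surface, if the arm or the gripper's body presses on something with over 40 N, if the wrist force passes 120 N, or if a joint passes its speed limit or range.

## Robot

A 6-joint arm with a two-finger parallel gripper is mounted at the origin on the work surface. World frame = base frame: x ahead of the robot, y to its left, z up, the work surface at z = 0. Lengths are in mm, angles in rad, forces in N, time in s.
With the tool pointing down it reaches from about 300 to 775 mm from the base axis. Payload 14.6 kg.
Tool frame: the origin (TCP) lies on the centre line of the jaws, within the pads' length; the fingertips stand 19 mm ahead of it and the grasp point (between the pads) is the TCP (bot.tip_reach is the distance from the TCP to the fingertips, in mm); y points along the fingers, x is the direction in which the jaws open and shut, and the axes are right-handed (so a half turn about y gives the same grasp; the last joint's range is limited). The gripper opens to 85 mm and grips with 20 to 120 N. Pads are 22 mm wide; open, the fingers measure 114 mm over their backs; the gripper's body (76 mm by 85 mm) begins 54 mm behind the grasp point. The pads swing forward as they close: fully open they stand 13 mm farther back than shut.
Start: joints at [1.191, 0.3, 1.521, -0, 1.321, -0.067], TCP at [169.246, 523.303, 250.281] pointing down, gripper open.
Joint ranges: [-3.03, 3.03], [-0.79, 2.21], [0.23, 2.52], [-1.04, 4.18], [0, 3.07], [-2.55, 2.55]. Speed limits (rad/s): [2.22, 2.22, 2.57, 3.14, 3.14, 3.14].

## Interface

Orientations are given as a unit quaternion [w, x, y, z].
In Python, from rig import bot gives the robot as it stands. Calls block until the motion is done:
- bot.move_to(position, orientation): joint-space move of the TCP to a pose.
- bot.servo_line(position, attitude=None, speed=150, until_force=None): straight line of the TCP; attitude=None keeps the orientation; speed is the mean speed in mm/s. With until_force (N) it stops when the force on the tool has changed by that much, and returns True; else False.
- bot.move_joints(angles): joint-space move.
- bot.move_gripper(opening, grip_force=None): finger opening in mm; grip_force is the grip in N (None keeps the last); returns when the fingers have stopped.
- bot.dwell(seconds).
- bot.ik(position, orientation): joint angles nearest the present ones, or None.
- bot.read_state(): the state.
- bot.read_camera(name): name is "scene" or "top" or "wrist"; returns a dict with "image" (480x640x3 uint8, blue, green, red), "depth" (480x640 float32, mm along the optical axis (not along the pixel's ray), 0 where there is no reading), "fovy" (degrees; the focal length in pixels is half the picture's height over the tangent of half this angle, whatever the lens; pixels are square), "cx", "cy" (the principal point, pixels), "eye" and "attitude" of the camera in the world; the wrist camera has in their place "mount" (4x4, takes a point from camera to tool coordinates, whose origin is the TCP and whose axes are the tool frame's). Camera axes: x right, y down, z forward; pixel columns grow to the right and rows downward; lengths in mm; the calibration is good to about 2 mm. A picture is of the moment at which its call begins: read the wrist's pose just before it.
A pose or a line that the arm cannot do raises bot.MotionError and nothing moves.
- bot.finish_job(): hands the job in, once; it reports no verdict.
The state is a dict: "clock": time; "joint_positions": joint angles; "qvel": joint speeds; "effort": joint torques, N m; "ee_pos": TCP position; "tool_rot": TCP orientation; "ft_force": force on the tool from outside, world axes, zero at the start; "moment": the same for the moment, N m; "grip_width": finger opening in mm.
Only numpy, scipy, OpenCV 4.12 (cv2) and the standard library are available. Lean on these libraries where they do the work, as an engineer would, in place of code of your own. Each camera call takes 0.05 s, during which the arm holds its last target. There are 200 camera calls.

## Working session

There is one attempt and no reset: what is moved stays moved. The work goes in short steps, each a Python script; the robot and the scene stay as the last script left them, time stands still between calls to the robot, and variables do not carry over. Pictures are saved under pics/ and viewed, about 8 in all and at most 12, crops included, and the job is handed in when it is done.

```bash
ls; mkdir -p pics
cat > h.py <<'E'
import numpy as np, cv2
from scipy.spatial.transform import Rotation as R
from rig import bot
def rot(q): return R.from_quat([q[1],q[2],q[3],q[0]]).as_matrix()
def quat(M):
    q=R.from_matrix(M).as_quat(); return [q[3],q[0],q[1],q[2]]
def cam(name):
    s=bot.read_state(); c=bot.read_camera(name)
    c['f']=240/np.tan(np.radians(c['fovy'])/2)
    if name=='wrist':
        T=np.eye(4); T[:3,:3]=rot(s['tool_rot']); T[:3,3]=s['ee_pos']
        P=T@np.array(c['mount']); c['R']=P[:3,:3]; c['o']=P[:3,3]
    else:
        a=np.array(c['attitude']); c['R']=rot(a) if a.size==4 else a; c['o']=np.array(c['eye'])
    return c
def ray(c,u,v):
    return c['R']@np.array([(u-c['cx'])/c['f'],(v-c['cy'])/c['f'],1.])
def onz(c,u,v,z):
    d=ray(c,u,v); return c['o']+d*(z-c['o'][2])/d[2]
def cloud(c):
    v,u=np.mgrid[:480,:640]; Z=c['depth']
    P=np.stack([(u-c['cx'])/c['f']*Z,(v-c['cy'])/c['f']*Z,Z],-1)@c['R'].T+c['o']
    P[Z<=0]=np.nan; return P
def down(yaw):  # tool y down?? jaws x along yaw; fingers y down
    x=np.array([np.cos(yaw),np.sin(yaw),0]); y=np.array([0,0,-1.]); return np.stack([x,y,np.cross(x,y)],1)
E
python3 - <<'E'
from h import *
s=bot.read_state(); print(s); print(rot(s['tool_rot']).round(3))
for n in ('top','scene'):
    c=cam(n); cv2.imwrite(f'pics/{n}0.png',c['image']); np.savez(f'{n}0.npz',**c)
    print(n,c['fovy'],c['cx'],c['cy'],c['o'],c['R'].round(3), (c['depth']>0).mean())
E
```

```text
pics
{'clock': 0.0, 'joint_positions': array([ 1.19139071e+00,  3.00473255e-01,  1.52157564e+00, -7.16678569e-06,
        1.32072740e+00, -6.65875708e-02]), 'qvel': array([-0.00166851, -0.00082098,  0.00087711, -0.00105601, -0.00186737,
        0.00021224]), 'effort': array([-1.41148532e-03, -5.43484712e+01, -3.61792195e+01, -1.52616299e-04,
        4.02729580e-03,  4.84067289e-05]), 'ee_pos': array([169.17542687, 523.10869341, 249.72243018]), 'tool_rot': array([-0.57155686,  0.5720073 ,  0.4156582 , -0.41636362]), 'ft_force': array([-0.41077822, -0.47336303,  0.12616732]), 'moment': array([ 0.01207862, -0.04210097, -0.02871486]), 'grip_width': 85.31541648314008}
[[ 0.308 -0.    -0.951]
 [ 0.951 -0.001  0.308]
 [-0.001 -1.     0.   ]]
top 52.815457173765154 309.3916742953014 240.20742376777076 [ 430.80651099  -92.72892024 1267.77579474] [[-0.025 -0.993  0.113]
 [-1.     0.024 -0.009]
 [ 0.006 -0.113 -0.994]] 0.996142578125
scene 50.170058384995585 318.59600606878195 242.0380208429022 [1026.11895249  742.96021115  834.35234941] [[-0.879  0.288 -0.381]
 [ 0.478  0.53  -0.701]
 [ 0.    -0.798 -0.603]] 0.9960384114583334
```

View pics/top0.png

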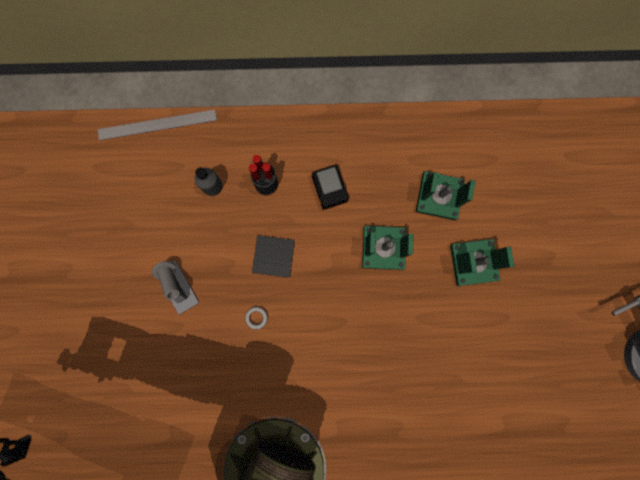

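View pics/scene0.png

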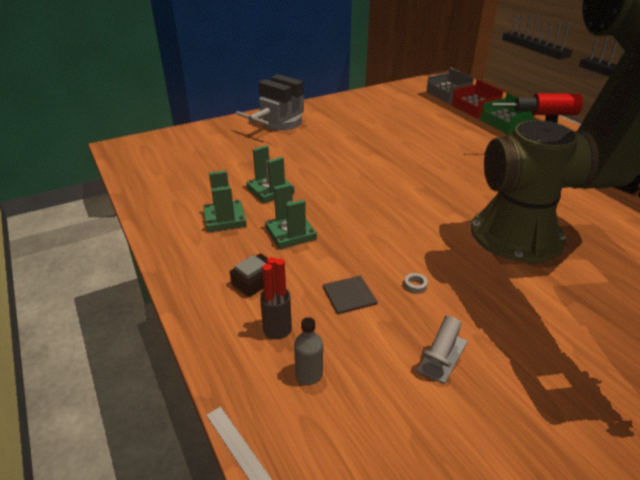

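The top view shows the sleeve and rest at about (175,285), the plate at (273,256), and green stands at (386,248), (442,195) and (480,262). The stand at (386,248) is nearest the base. The scene view agrees. Next I'll turn these into positions using depth.

```bash
cat > loc.py <<'E'
from h import *
c=dict(np.load('top0.npz')); c['f']=float(c['f']); P=cloud(c); im=c['image'].astype(int)
for n,(u,v) in dict(bench=(320,320),plate=(273,256),base=(275,470)).items(): print(n,P[v,u].round(1),onz(c,u,v,0).round(1))
def box(u0,u1,v0,v1):
    m=np.zeros((480,640),bool); m[v0:v1,u0:u1]=1; return m
# plate
g=box(245,305,228,285)&(im[...,2]-im[...,0]<25)
k=cv2.minAreaRect(np.argwhere(g)[:,::-1].astype(np.float32)); print('plate',k,onz(c,*k[0],10).round(1),np.nanmedian(P[g],0).round(1))
# stands
for (u0,u1,v0,v1) in [(355,418,218,278),(412,478,165,225),(446,516,230,292)]:
    g=box(u0,u1,v0,v1)&(im[...,1]-im[...,2]>15)
    Q=P[g]; b=Q[(abs(Q[:,2]-26)<10)]; t=Q[abs(Q[:,2]-130)<10]
    k=cv2.minAreaRect((b[:,:2]).astype(np.float32))
    print('stand',k,'base z',np.median(b[:,2]).round(1),'cheek tops n',len(t),t.mean(0).round(1),np.hypot(*k[0]).round())
    l,cc=cv2.kmeans(t[:,:2].astype(np.float32),2,None,(3,50,.1),5,0)[1:]; print(cc,np.bincount(l.ravel()))
# sleeve
g=box(145,205,250,320)
Q=P[g]; Q=Q[np.isfinite(Q[:,2])&(Q[:,2]>20)]
x=Q[:,:2]-Q[:,:2].mean(0); w,V=np.linalg.eigh(x.T@x); print('sleeve',len(Q),Q.mean(0),V[:,1],Q.min(0),Q.max(0))
rest=box(145,205,250,320)&(im[...,2]-im[...,0]<30); b=P[rest]; b=b[abs(b[:,2]-8)<6]
print('restbase',len(b),b.mean(0),cv2.minAreaRect(b[:,:2].astype(np.float32)))
E
python3 loc.py
```

```text
bench [ 366.5 -126.7   -0.8] [ 366.5 -126.7    0. ]
plate [535.1  -8.3   8.8] [535.8  -7.7   0. ]
base [ 96.8 -24.  288.1] [-1.4 -3.7  0. ]
plate ((273.0458679199219, 255.9061279296875), (37.33625030517578, 37.468414306640625), 7.594643592834473) [535.2  -8.5  10. ] [535.3  -8.4  10.3]
stand ((549.7762451171875, -296.54437255859375), (107.23941040039062, 108.99458312988281), 85.78803253173828) base z 26.6 cheek tops n 213 [ 549.6 -293.7  130. ] 625.0
[[ 552.96    -252.0533 ]
 [ 545.90106 -340.83444]] [113 100]
stand ((683.4556884765625, -449.856201171875), (107.6833267211914, 109.47330474853516), 76.7269058227539) base z 26.8 cheek tops n 204 [ 683.6 -447.8  129.9] 818.0
[[ 693.3711  -406.59277]
 [ 672.80273 -493.21902]] [107  97]
stand ((506.01019287109375, -531.2383422851562), (107.69525909423828, 109.76740264892578), 5.401210308074951) base z 26.6 cheek tops n 223 [ 504.2 -525.6  129.8] 734.0
[[ 500.00018 -486.12247]
 [ 509.44894 -574.998  ]] [124  99]
sleeve 784 [475.12181008 246.54781533  69.20717576] [-0.88019858 -0.47460559] [419.98522147 213.54890955  20.24776339] [525.26462321 292.01645907 104.85318276]
restbase 527 [449.82985449 224.27914999   8.15427756] ((463.104248046875, 243.04766845703125), (130.8753204345703, 60.33607482910156), 28.888790130615234)
```

```bash
cat >> h.py <<'E'
yaw=np.radians(28.7); hh=np.array([np.cos(yaw),np.sin(yaw),0]); zs=-hh*np.cos(np.pi/6)+np.array([0,0,.5])
foot=np.array([463.1,243.0,42])+50*hh
tt=np.array([-np.sin(yaw),np.cos(yaw),0])
def att(x,y): return quat(np.stack([x,y,np.cross(x,y)],1))
PL=np.array([535.3,-8.5,10.]); SP=np.array([549.8,-295.5,30.]); SY=np.radians(-4.4)
E
python3 - <<'E'
from h import *
print(foot,foot+90*zs)
for sg in (1,-1):
  for s in (68,170):
    q=bot.ik(foot+s*zs,att(sg*tt,-zs)); print(sg,s,None if q is None else np.round(q,2))
  y=np.array([0,0,-1.])
  for p,yw in ((PL+[0,0,68],-.01+sg*np.pi/2),(PL+[0,0,68],SY if sg>0 else SY+np.pi),(PL+[0,0,168],SY if sg>0 else SY+np.pi),(SP+[0,0,180],SY if sg>0 else SY+np.pi),(SP+[0,0,68],SY if sg>0 else SY+np.pi)):
    q=bot.ik(p,quat(down(yw))); print(' ',p,yw,None if q is None else np.round(q,2))
E
```

```text
[506.95730819 267.01117487  42.        ] [438.59053073 229.58145753  87.        ]
1 68 [0.36 0.4  2.31 2.93 0.62 1.68]
1 170 None
  [535.3  -8.5  78. ] 1.5607963267948965 [-0.08  0.48  1.72 -0.    0.95 -1.65]
  [535.3  -8.5  78. ] -0.07679448708775051 [-0.08  0.48  1.72 -0.    0.95 -0.01]
  [535.3  -8.5 178. ] -0.07679448708775051 [-0.08  0.34  1.65 -0.    1.16 -0.01]
  [ 549.8 -295.5  210. ] -0.07679448708775051 [-0.55  0.5   1.34 -0.    1.3  -0.48]
  [ 549.8 -295.5   98. ] -0.07679448708775051 [-0.55  0.62  1.44 -0.    1.09 -0.48]
-1 68 [ 0.36  0.4   2.31  2.93  0.62 -1.47]
-1 170 None
  [535.3  -8.5  78. ] -1.5807963267948966 [-0.08  0.48  1.72 -0.    0.95  1.5 ]
  [535.3  -8.5  78. ] 3.0647981665020425 None
  [535.3  -8.5 178. ] 3.0647981665020425 None
  [ 549.8 -295.5  210. ] 3.0647981665020425 None
  [ 549.8 -295.5   98. ] 3.0647981665020425 None
```

Run:
```python
from h import *
q0=att(-tt,-zs)
for s in (64,68):
  for dz in (0,60,120,160,200):
    q=bot.ik(foot+s*zs+[0,0,dz],q0); print(s,dz,None if q is None else np.round(q,2))
print(np.array(bot.read_camera('wrist')['mount']).round(2))
bot.move_joints([.5,.1,1.6,1.5,.3,0])
bot.move_to(foot+66*zs+[0,0,130],q0)
s=bot.read_state(); print(s['clock'],s['ee_pos'],s['joint_positions'])
c=cam('wrist'); np.savez('w1.npz',**c); cv2.imwrite('pics/w1.png',c['image'])
```

```text
64 0 [ 0.36  0.41  2.3   2.93  0.62 -1.47]
64 60 [ 0.36  0.22  2.3   2.85  0.44 -1.38]
64 120 [ 0.36  0.06  2.27  2.65  0.26 -1.16]
64 160 [ 0.36 -0.04  2.24  2.28  0.16 -0.79]
64 200 [ 0.36 -0.12  2.2   1.46  0.12  0.04]
68 0 [ 0.36  0.4   2.31  2.93  0.62 -1.47]
68 60 [ 0.36  0.21  2.31  2.84  0.44 -1.37]
68 120 [ 0.36  0.04  2.28  2.63  0.26 -1.15]
68 160 [ 0.36 -0.05  2.25  2.24  0.16 -0.75]
68 200 [ 0.36 -0.13  2.21  1.4   0.13  0.1 ]
[[   1.     -0.     -0.     -0.72]
 [   0.     -0.32    0.95 -123.13]
 [  -0.     -0.95   -0.32   81.89]
 [   0.      0.      0.      1.  ]]
3.2917 [457.34166373 240.04848159 205.82104347] [ 0.3579354   0.024478    2.26972934  2.57319438  0.23253337 -1.08684613]
```

View pics/w1.png

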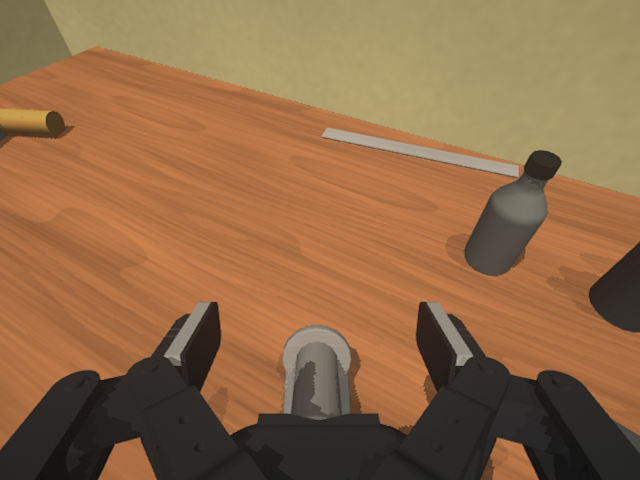

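The wrist view shows the sleeve centred between the jaws: the tube is at u≈317 and the finger midpoint at about 318. The flange rim is at (317,328). I'll check the lateral offset from depth, then grasp.

Run:
```python
from h import *
c=dict(np.load('w1.npz')); c['f']=float(c['f']); P=cloud(c)[325:410,280:355].reshape(-1,3)-foot
L=P@tt; A=P@zs; n=np.cross(zs,tt); n*=np.sign(n[2]); H=P@n
for a in (-2,4,12,20,30,40,50):
    m=(abs(A-a)<4)&(abs(L)<45)&(H>0)
    if m.sum(): print(a,m.sum(),'L',L[m].min().round(1),L[m].max().round(1),'H',H[m].max().round(1))
q0=att(-tt,-zs)
bot.servo_line(foot+66*zs+[0,0,40],q0,speed=120)
hit=bot.servo_line(foot+66*zs,q0,speed=60,until_force=15)
s=bot.read_state(); print(hit,s['ee_pos'],foot+66*zs,s['ft_force'])
```

```text
-2 107 L -28.1 28.3 H 28.2
4 1290 L -28.8 29.1 H 28.9
12 223 L -26.8 24.4 H 17.5
20 241 L -17.5 17.0 H 18.2
30 259 L -17.1 17.0 H 18.9
40 287 L -17.4 17.3 H 19.1
50 324 L -17.7 17.1 H 19.7
False [456.91323212 239.61188738  75.21039886] [456.82167139 239.56271549  75.        ] [-0.37187341  0.20240012  0.85720187]
```

Run:
```python
from h import *
q0=att(-tt,-zs)
bot.move_gripper(30,60); s=bot.read_state(); print(s['grip_width'],s['ft_force'],s['ee_pos'])
bot.servo_line(foot+66*zs+[0,0,15],q0,speed=40)
bot.servo_line(foot+66*zs+[0,0,150],q0,speed=120); bot.dwell(.2)
s=bot.read_state(); print(s['clock'],s['grip_width'],s['ft_force'],s['moment'],s['joint_positions'].round(2))
q=np.array(s['joint_positions']); 
M=quat(down(-.01-np.pi/2))
g=PL+[0,0,66+90]; print(bot.ik(g,M))
bot.move_to(g,M); bot.dwell(.2)
s=bot.read_state(); print(s['clock'],s['grip_width'],s['ft_force'],s['moment'],s['ee_pos'],s['joint_positions'].round(2))
c=cam('scene'); np.savez('s2.npz',**c); cv2.imwrite('pics/s2.png',cv2.resize(c['image'][120:400,200:560],None,fx=2,fy=2))
c=cam('wrist'); np.savez('w2.npz',**c); cv2.imwrite('pics/w2.png',c['image'])
```

```text
34.21920251601122 [-6.27981512  0.6372431   4.89429217] [456.53442939 239.84584541  75.2262352 ]
7.575 34.1789226145001 [-0.12245431  0.30525161 -5.84962915] [-0.6587167   1.14496138 -0.02837234] [ 0.36 -0.02  2.26  2.39  0.18 -0.9 ]
[-8.42952332e-02  3.52811037e-01  1.65762191e+00 -4.44089210e-16
  1.13115971e+00  1.49650109e+00]
9.8333 34.20575777025544 [-0.03543087 -0.70073975 -4.87847329] [-0.00902063  0.01892153 -0.01987918] [535.24529576  -8.22108095 166.06829191] [-0.08  0.35  1.66  0.    1.13  1.5 ]
```

View pics/s2.png

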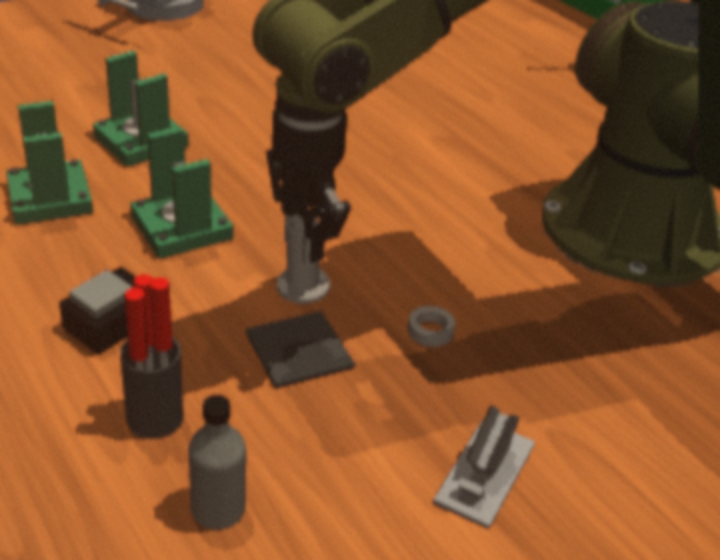

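The cropped scene view shows the sleeve hanging upright in the gripper over the plate, flange at (303,288), with the bystanders undisturbed. Next I'll lower it onto the plate and release.

Run:
```python
from h import *
M=quat(down(-.01-np.pi/2))
bot.servo_line(PL+[0,0,76],M,speed=80)
hit=bot.servo_line(PL+[0,0,58],M,speed=15,until_force=6)
s=bot.read_state(); print(hit,s['ee_pos'],s['ft_force'],s['moment'])
bot.move_gripper(46); bot.dwell(.2); bot.move_gripper(85)
e=np.array(s['ee_pos'])
bot.servo_line(e+[0,0,90],M,speed=120)
M2=quat(down(SY)); bot.move_to(e+[0,0,90],M2)
s=bot.read_state(); print(s['clock'],s['ft_force'],s['ee_pos'])
for n in ('wrist','top'):
    c=cam(n); np.savez(n+'3.npz',**c); cv2.imwrite(f'pics/{n}3.png',c['image'])
    P=cloud(c).reshape(-1,3); m=(np.hypot(*(P[:,:2]-PL[:2]).T)<60)
    for z0,z1 in ((97,103),(16,21)):
        k=m&(P[:,2]>z0)&(P[:,2]<z1); print(n,z0,k.sum(), P[k].mean(0).round(1) if k.any() else '', cv2.minEnclosingCircle(P[k][:,:2].astype(np.float32)) if k.any() else '')
```

```text
True [535.23882174  -8.5121082   78.5490092 ] [-2.88448364  1.15151222  5.78521217] [0.00040295 0.12458647 0.02176035]
14.9333 [ 0.34496474 -0.26547484  0.23679885] [535.16872263  -8.5284073  168.29768016]
wrist 97 1418 [534.5  -7.7  99.2] ((534.58740234375, -8.646864891052246), 18.081892013549805)
wrist 16 1685 [535.8   2.3  17.6] ((534.63525390625, -8.51945972442627), 29.58237075805664)
top 97 0  
top 16 12 [510.6 -15.9  18.7] ((512.0606079101562, -15.433030128479004), 6.563549995422363)
```

View pics/wrist3.png

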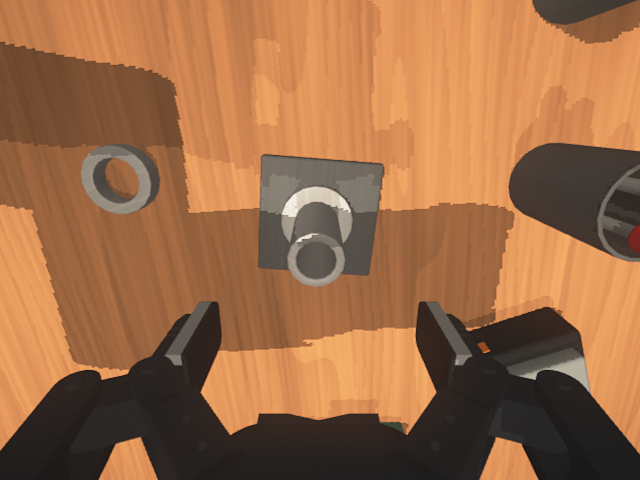

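The sleeve stands upright on the plate, with its rim at (316,260) and both rings concentric to within 0.2 mm. Before regrasping I'll take one close look at the spindle.

Run:
```python
from h import *
M=quat(down(SY))
bot.servo_line(PL+[0,0,210],M,speed=150)
bot.move_to(SP+[0,0,190],M); bot.dwell(.2)
s=bot.read_state(); print(s['clock'],s['ee_pos'])
c=cam('wrist'); np.savez('w4.npz',**c); cv2.imwrite('pics/w4.png',c['image'])
P=cloud(c).reshape(-1,3); r=np.hypot(*(P[:,:2]-SP[:2]).T)
for z0,z1,R0 in ((107.5,112,15),(60,100,15),(28.5,31.5,30)):
    k=(r<R0)&(P[:,2]>z0)&(P[:,2]<z1)
    if k.any(): print(z0,k.sum(),P[k].mean(0).round(1),cv2.minEnclosingCircle(P[k][:,:2].astype(np.float32)))
k=(r<90)&(abs(P[:,2]-130)<2); t=P[k][:,:2].astype(np.float32)
l,cc=cv2.kmeans(t,2,None,(3,50,.1),5,0)[1:]; print('cheeks')
for i in (0,1): print(cv2.minAreaRect(t[l.ravel()==i]))
```

```text
16.8333 [ 550.22882744 -294.35642994  220.22534412]
107.5 75 [ 549.7 -295.6  108.6] ((549.31689453125, -297.71563720703125), 7.079090118408203)
60 326 [ 550.1 -290.2   81.4] ((549.4349365234375, -297.6042785644531), 10.007634162902832)
28.5 1281 [ 549.9 -296.7   29.7] ((549.392578125, -298.08343505859375), 25.932004928588867)
cheeks
((552.8050537109375, -252.930908203125), (11.67819595336914, 49.19281005859375), 85.25033569335938)
((545.9284057617188, -342.1346740722656), (12.541793823242188, 49.306583404541016), 87.087646484375)
```

View pics/w4.png

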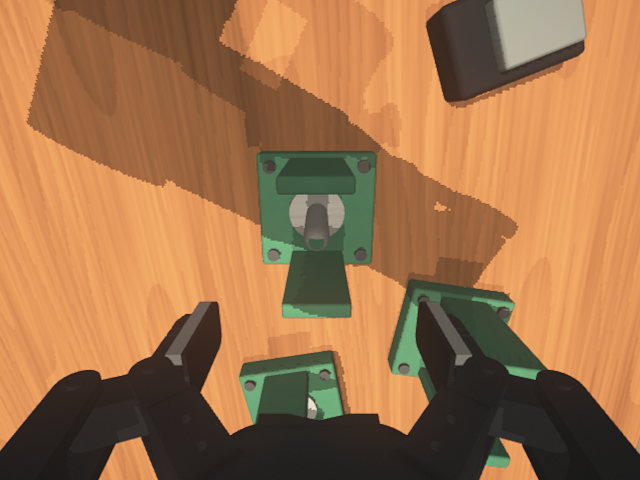

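The shaft tip at (317,240) locates to (549.4, -297.7), and the cheek midpoint agrees at (549.4, -297.5). Now I'll regrasp and hover.

Run:
```python
from h import *
M=quat(down(SY)); T=np.array([534.7,-8.6,0])
bot.move_to(T+[0,0,190],M)
bot.servo_line(T+[0,0,130],M,speed=100); bot.servo_line(T+[0,0,80],M,speed=60); bot.dwell(.2)
s=bot.read_state(); print(s['ee_pos'],s['ft_force'])
bot.move_gripper(30,60); s=bot.read_state(); print(s['clock'],s['grip_width'],s['ee_pos'],s['ft_force'])
bot.servo_line(T+[0,0,95],M,speed=40); bot.servo_line(T+[0,0,250],M,speed=150)
C=np.array([549.4,-297.6,0])
bot.move_to(C+[0,0,240],M); bot.servo_line(C+[0,0,212],M,speed=60); bot.dwell(.4)
for i in range(3):
    s=bot.read_state(); print(s['clock'],s['grip_width'],s['ee_pos'],s['ft_force'],s['moment'],rot(s['tool_rot'])[:,1].round(4)); bot.dwell(.1)
c=cam('wrist'); np.savez('w5.npz',**c); cv2.imwrite('pics/w5.png',c['image'])
P=cloud(c).reshape(-1,3); r=np.hypot(*(P[:,:2]-C[:2]).T)
for z0,z1,R0 in ((60,108,18),(148,151.5,36),(160,185,25),(28.5,31.5,30)):
    k=(r<R0)&(P[:,2]>z0)&(P[:,2]<z1)
    if k.sum()>5: print(z0,k.sum(),P[k].mean(0).round(1),P[k].min(0).round(1),P[k].max(0).round(1),cv2.minEnclosingCircle(P[k][:,:2].astype(np.float32)))
```

```text
[534.8279219   -8.60731771  80.30389244] [-0.82526193  0.81788221  0.38824059]
20.45 34.1123954787255 [534.59402222  -8.5739323   80.1465995 ] [-3.58615315 -0.02237602  4.40818447]
24.2917 33.98757787792234 [ 549.41117696 -297.62455801  212.1325386 ] [-1.02487446 -0.44450965 -5.29549547] [-0.05452432 -0.02160448  0.00907383] [ 2.e-04 -1.e-04 -1.e+00]
24.3917 33.57433373361296 [ 549.41414108 -297.60433808  212.06148602] [-0.99083613 -0.12486959 -5.2588032 ] [0.00969836 0.05024322 0.05992246] [ 1.e-04 -0.e+00 -1.e+00]
24.4917 34.185540650588926 [ 549.38834879 -297.59028006  212.00069829] [ 0.43961547  0.60382099 -5.58293241] [ 0.05005539  0.02132746 -0.05704219] [-0.  0. -1.]
60 34 [ 550.  -288.9   63.9] [ 544.  -290.3   60.2] [ 555.4 -288.    69.5] ((549.6900634765625, -290.0538330078125), 5.729557037353516)
148 3211 [ 550.4 -286.1  149.5] [ 520.4 -317.5  148. ] [ 579.4 -267.7  151.5] ((549.5771484375, -297.24853515625), 29.874361038208008)
160 1118 [ 550.7 -283.1  173.2] [ 532.4 -297.6  160. ] [ 567.7 -279.4  185. ] ((550.0455322265625, -295.3897705078125), 17.78352928161621)
28.5 980 [ 550.1 -290.1   29.7] [ 523.6 -307.5   28.5] [ 574.9 -278.4   31.5] ((549.3689575195312, -298.1231689453125), 26.012346267700195)
```

View pics/w5.png

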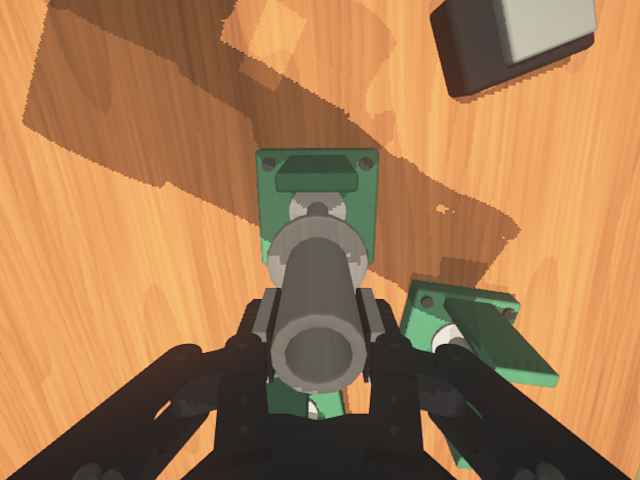

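The flange centre is at (549.6, -297.3), against the shaft at (549.4, -297.8), so I'll correct by half a millimetre and lower.

Run:
```python
from h import *
M=quat(down(SY)); C=np.array([549.3,-298.1,0])
def st(t): s=bot.read_state(); print(t,s['clock'],s['ee_pos'].round(2),s['ft_force'].round(1),s['moment'].round(2),round(s['grip_width'],1))
hit=False
for z,v in ((185,40),(165,25),(135,25),(106,25)):
    hit=bot.servo_line(C+[0,0,z],M,speed=v,until_force=8); st((z,hit))
    if hit: break
else:
    hit=bot.servo_line(C+[0,0,96],M,speed=10,until_force=6); st(('seat',hit))
```

```text
(185, False) 25.4667 [ 549.41 -298.16  185.27] [ 0.2 -1.2 -5.5] [-0.05  0.02 -0.  ] 34.3
(165, False) 26.4167 [ 549.36 -298.16  165.17] [ 0.1 -0.2 -5.8] [ 0.02 -0.02  0.  ] 33.9
(135, False) 27.7667 [ 549.38 -298.15  135.21] [-0.4  0.2 -5.1] [-0.02 -0.04  0.01] 34.1
(106, False) 29.075 [ 549.38 -298.15  106.2 ] [-0.1  0.4 -5.8] [-0.07 -0.04 -0.03] 33.9
('seat', True) 29.7167 [ 549.25 -298.11  100.15] [-1.   0.3  6.2] [ 0.03  0.1  -0.04] 33.9
```

Run:
```python
from h import *
M=quat(down(SY)); C=np.array([549.3,-298.1,0])
bot.move_gripper(44); bot.dwell(.2); bot.move_gripper(80)
bot.servo_line(C+[0,0,160],M,speed=80); bot.servo_line(C+[0,0,230],M,speed=150); bot.dwell(.3)
s=bot.read_state(); print(s['clock'],s['ee_pos'],s['ft_force'])
c=cam('wrist'); cv2.imwrite('pics/w6.png',c['image'])
P=cloud(c).reshape(-1,3); r=np.hypot(*(P[:,:2]-C[:2]).T)
for z0,z1,R0 in ((117,123,22),(107.5,112,11),(35,41,33)):
    k=(r<R0)&(P[:,2]>z0)&(P[:,2]<z1)
    if k.sum()>5: print(z0,k.sum(),P[k].mean(0).round(1),np.median(P[k][:,2]),cv2.minEnclosingCircle(P[k][:,:2].astype(np.float32)))
```

```text
32.4583 [ 549.1767519  -298.03596699  229.26719391] [ 0.37934745 -0.02448042  0.12713146]
117 1010 [ 549.6 -297.4  119.3] 119.33938852087319 ((549.618896484375, -297.8819580078125), 17.93405532836914)
107.5 71 [ 549.6 -295.6  108.5] 108.55650351904768 ((549.5721435546875, -297.2113342285156), 7.3725433349609375)
35 1090 [ 550.5 -290.5   37.6] 37.53494010525074 ((549.54248046875, -298.3211669921875), 29.895952224731445)
```

View pics/w6.png

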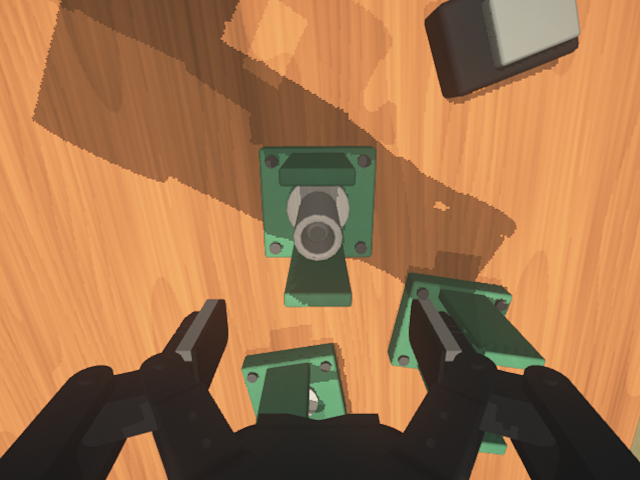

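The sleeve sits on the shaft, with its rim at (318,238) and the shaft tip visible inside. Its top is at 119.3 mm and the flange top at 37.5 mm, which both mean it is home. The robot is clear, so I'll hand in.

```bash
python3 -c "
from rig import bot
bot.finish_job()"
```

```text
the job is handed in; nothing more can be done
```

The sleeve is home on the spindle nearest the base, and the job was handed in at about 32 s of the 72 s allowed.

- **Steps:** I took the sleeve off the rest along its own axis and stood it on the plate. I let go and backed off, with its two rings concentric to 0.2 mm. I then regripped it from above with the jaws along the spindle's x and lowered it until it touched the shoulder, where the force changed by about 12 N.
- **Last checks:** The plain end measured 119.3 mm above the bench (120 expected) and the flange top 37.5 mm (38 expected). The shaft tip showed inside the bore, and the tool force was about zero after retreat. Both heights read about 0.5 mm low, within the 2 mm calibration, and no check disagreed.
- **Bystanders:** I never touched the oil bottle, battery, pot or collar, but I did not measure their positions again at the end.

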